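Park the router stand's spring clamp open

ROBOT

A 6-joint arm with a two-finger parallel gripper is mounted at the origin on the work surface. World frame = base frame: x ahead of the robot, y to its left, z up, the work surface at z = 0. Lengths are in m, angles in degrees, forces in N, time in s.
With the tool pointing down it reaches from about 0.4 to 0.825 m from the base axis. Payload 7 kg.
Tool frame: the origin (TCP) lies midway between the tips of the shut fingers; the grasp point (between the pads) lies 19 mm behind it (r.grip_depth is the distance from the TCP to the grasp point, in m); z points along the fingers, y is the line along which they close (so a half turn about z gives the same grasp; the last joint's range is limited). The gripper opens to 88 mm and grips with 3 to 60 N. Pads are 19 mm wide; open, the fingers measure 130 mm over their backs; the gripper's body (78 mm by 193 mm) begins 47 mm behind the grasp point.
Start: joints at [-58.264, 20.546, 0.682, 0, -70.136, -16.507], TCP at [0.177, -0.651, 0.227] pointing down, gripper open.
Joint ranges: [-176.03, 176.03], [-82.01, 121.73], [-58.28, 71.71], [-173.87, 95.51], [-174.79, -0.11], [-173.66, 173.66]. Speed limits (degrees/s): [136.94, 136.94, 172.46, 180, 180, 180].

INTERFACE

Orientations are given as [roll, pitch, yaw] about the fixed x, y, z axes, in that order (R = Rz(yaw) Ry(pitch) Rx(roll)).
In Python, from plant import r, capture, close_job, search_frame, outline_of gives the robot as it stands.
- The arm moves only by the shell command python3 -m creep 'ROWS' [FORCE]. ROWS is JSON, a list of rows, each a list of 7 numbers: the finger opening in mm, from 0 to 87.6, then the shift along the world's x, y, z in units of 25 mm (1.0 is 25 mm), then the turn, a rotation vector about the world's x, y, z in degrees. In form: [[hand, x, y, z, ax, ay, az], ...]. A call has 1 to 8 rows; each row shifts and turns the commanded pose from where the row before left it; what a row does not reach is not made up. A row lasts 1/12 s, in which the tool goes at most 41.7 mm and 7.16 degrees, less where a joint would pass 70% of its speed; a pose out of reach is approached as far as the arm can. A call is refused whole if a number of a shift passes 1 or a number of a turn 7.16, either way. A call with a gripper value outside its range is refused whole. The fingers move at their own pace and stop on an object; FORCE is the grip in N (left out, the last holds). Time passes only in rows, so rows that do not move let the fingers close. It gives the time, the measured TCP pose, the force, the opening and the grip force at its end, in the units of the state.
- r.get_state(): the state, without advancing time (a new reading comes with each control period).
- capture(name): name is "scene" or "top"; returns a dict with "frame" (384x512x3 uint8, red, green, blue), "K" (3x3 intrinsics, pixels), "origin" and "rotation" of the camera in the world. Camera axes: x right, y down, z forward; pixel columns grow to the right and rows downward; lengths in m; the calibration is good to about 2 mm. A picture is of the moment at which its call begins. There is no depth.
- close_job(): hands the job in; it is judged then, once.
Trained networks look in a picture, given as the dict that the camera call returned (one of the last four; its "shot" number tells which), for a name from the list of things; names that differ only in an ending like _2 or _b are one class to them, and where a whole thing is asked for, a point or a joint stands for the part that bears it (a point fixed in the world has none). Each returns a list of dicts, best first, with "conf" (0 to 1); they miss things now and then, are a little off and sometimes report something else, mostly with a low value. They report only what shows in the picture. A call takes as long as a camera call.
- search_frame(picture, target): "bbox" ([left, top, right, bottom] in pixels, round what is visible of it).
- outline_of(picture, target): "region" (384x512 bool, what is visible of it) and "bbox" ([left, top, right, bottom] in pixels, round what is visible of it).
The state is a dict: "time_s": time; "joints": joint angles; "qd": joint speeds; "joint_torque": joint torques, N m; "tcp_pos": TCP position; "eef_rot": TCP orientation; "contact_force": force on the tool from outside, world axes, zero at the start; "moment": the same for the moment, N m; "gripper_width": finger opening in m; "gripper_force": force on a finger pad.
Only numpy, scipy, OpenCV 4.12 (cv2) and the standard library are available. Lean on these libraries where they do the work, as an engineer would, in place of code of your own. Each camera call takes 0.05 s, during which the arm holds its last target. There are 200 camera calls.

TASK

Open the spring clamp of the grey router stand so that the router can be put in it: draw the stand's upright black knob along its L-shaped slot, away from the jaws, out to its stop, then push it sideways to the end of the slot's side leg until it clicks, and let go so that the clamp stays open. Leave the jar, the screwdriver and the two bottles around it where they are.

Things in the scene. Friction and masses are not known exactly. Their poses are not given: they have to be found in the camera images.
- stand: router stand screwed to the dresser: grey base 240 (x) x 130 (y) x 30 mm high, with two upright jaw plates and a black knob standing out of an L-shaped slot in its top. Origin: centre of its underside. x runs along the base from the knob end (-x, roughly towards the robot) to the jaw end, z up. Fixed jaw: x +103 to +118 mm, top at z 100 mm; nothing but the knob stands nearer than the sprung jaw.
- knob_grip (a point): middle of the upright black knob: a block 24 (stand x) x 18 (stand y) x 40 mm high, rounded edges, 38 to 78 mm above the dresser (base top at 30). Same axes as the stand. Clamp closed, it is at (-15, -11, 58) mm in the stand's frame; pulled out to its stop at (-65, -11, 58); parked at (about -60 to -65, +11, 58).
- slot_corner (a point): corner of the L-shaped slot, at the base's top: (-65, -11, 30) mm in the stand's frame, same axes. The straight leg (16 mm wide; the knob's post is 10 mm thick) comes to it from +x, 50 mm of travel; the side leg (19 mm wide) leaves it towards the stand's +y, 22 mm of travel.
- jaw_top (a point): middle of the top edge of the sprung jaw, an upright plate 116 mm wide (y) and 12 mm thick, top 98 mm above the dresser. It moves with the knob: its near face is always 69 mm from the knob's middle, on the +x side.
- clamp_jaw (a joint): travel of the sprung jaw and knob along the stand's -x, m: 0 closed, 0.050 at the stop. A spring pulls it back with about 3 N closed, 7 N at the stop. The knob can enter the side leg above about 0.044; parked there it rests at 0.044 to 0.050.
- pull_knob (a joint): sideways travel of the knob along the stand's +y, m: 0 in the straight leg, 0.022 at the end of the side leg. Free up to about 0.009, then a sprung detent in the side leg resists (about 4 N) until about 0.016, beyond which it drives the knob on to the end.
- tower: white mesh tower, 120 x 110 mm and 162 mm tall, fixed to the dresser; origin at the centre of its underside. A bystander.
- paint_jar: small jar, 38 mm across, 50 mm tall, standing loose beside the jaws on the stand's -y side; origin at its underside. A bystander.
- screwdriver: screwdriver, 160 mm long, lying loose beside the stand's +y side; its length is its x axis. A bystander.
- thinner: white bottle, 52 mm across, 130 mm tall, loose, beyond the stand; origin at its underside. A bystander.
- glue: black bottle, 48 mm across, 110 mm tall, loose, beyond the stand; origin at its underside. A bystander.

How it is judged:
By the outcome, as a careful person would: the job done as asked, in the order asked, and still so for the second after the job is handed in, with the robot touching nothing.
It also fails if it takes over 35 s, if anything falls off the work surface, if the arm or the gripper's body presses on something with over 40 N, if the wrist force passes 120 N, or if a joint passes its speed limit or range.

## Working session

There is one attempt and no reset: what is moved stays moved. The work goes in short steps, Python scripts to look and compute and a shell command to move; the robot and the scene stay as the last step left them, time stands still between calls to the robot, and variables do not carry over. Pictures are saved under pics/ and viewed, at most 10 in all, crops included, and the job is handed in when it is done.

```bash
mkdir -p pics; ls
cat > h.py <<'E'
import numpy as np, cv2
from plant import r, capture, close_job, search_frame, outline_of
def ray(p,uv):
    d=np.linalg.inv(p["K"])@np.array([uv[0],uv[1],1.]); d=p["rotation"]@d
    return np.array(p["origin"]),d/np.linalg.norm(d)
def atz(p,uv,z):
    o,d=ray(p,uv); return o+d*(z-o[2])/d[2]
def tri(p,a,q,b):
    o1,d1=ray(p,a);o2,d2=ray(q,b)
    s=np.linalg.lstsq(np.c_[d1,-d2],o2-o1,rcond=None)[0]
    x,y=o1+s[0]*d1,o2+s[1]*d2
    return (x+y)/2,np.linalg.norm(x-y)
def proj(p,X):
    c=np.array(p["rotation"]).T@(np.array(X)-p["origin"]); c=p["K"]@c; return c[:2]/c[2]
E
python3 - <<'E'
from h import *
s=r.get_state();print(s["tcp_pos"],s["eef_rot"],s["time_s"])
P={}
for n in("scene","top"):
    p=P[n]=capture(n);cv2.imwrite(f"pics/{n}0.png",p["frame"][:,:,::-1])
    print(n,p["origin"],p["rotation"][:,2] if hasattr(p["rotation"],"shape") else p["rotation"])
    for t in("stand","knob_grip","jaw_top","paint_jar","screwdriver","tower"):
        for d in search_frame(p,t)[:2]:print(n,t,np.round(d["bbox"]),round(d["conf"],2))
E
```

```text
pics
[ 0.17716652 -0.65082429  0.22562524] [ 1.79906579e+02 -6.98390601e-03 -1.64777101e+02] 0.0Traceback (most recent call last):
  File "<stdin>", line 6, in <module>
IndexError: too many indices for array: array is 1-dimensional, but 2 were indexed
```

Run:
```python
from h import *
for n in("scene","top"):
    p=capture(n);cv2.imwrite(f"pics/{n}0.png",p["frame"][:,:,::-1])
    print(n,p["origin"],p["rotation"],p["K"])
    for t in("stand","knob_grip","jaw_top","paint_jar","screwdriver","tower"):
        for d in search_frame(p,t)[:2]:print(n,t,np.round(d["bbox"]),round(d["conf"],2))
```

```text
scene [1.29478088 0.02362568 0.63216253] [-130.36702052    0.63963047   88.81929457] [[409.20148035   0.         253.52262337]
 [  0.         409.20148035 187.43903358]
 [  0.           0.           1.        ]]
scene stand [291. 158. 382. 249.] 0.97
scene knob_grip [322. 170. 338. 185.] 0.68
scene paint_jar [284. 210. 304. 239.] 0.88
scene screwdriver [376. 180. 402. 234.] 0.68
scene tower [126. 118. 187. 214.] 0.86
top [5.65718498e-01 1.17673289e-03 1.20372036e+00] [-1.75870264e+02  1.74870055e-01 -9.06947222e+01] [[437.45959788   0.         261.7239277 ]
 [  0.         437.45959788 192.12417569]
 [  0.           0.           1.        ]]
top knob_grip [179. 208. 190. 219.] 0.66
top jaw_top [156. 180. 202. 218.] 0.85
top paint_jar [215. 170. 228. 179.] 0.47
top screwdriver [138. 174. 148. 230.] 0.91
top tower [310. 201. 364. 251.] 0.96
```

View pics/scene0.png

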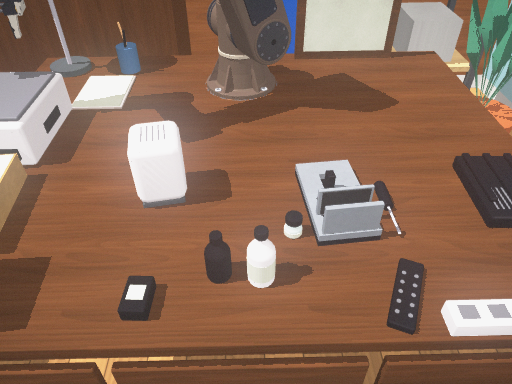

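View pics/top0.png

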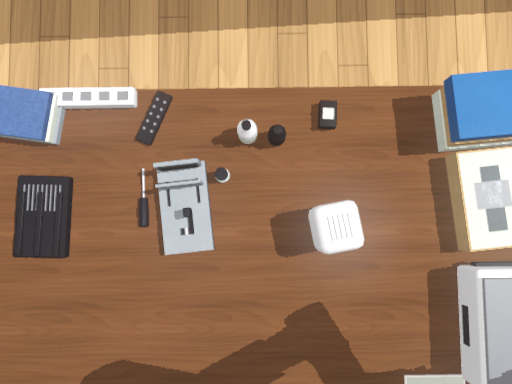

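```bash
cat >> h.py <<'E'
from scipy.spatial.transform import Rotation as Rn
from scipy.optimize import minimize
_c=capture
def capture(n):
    p=dict(_c(n)); p["rpy"]=p["rotation"]; return p
def M(p): return Rn.from_euler("xyz",p["rpy"],degrees=True).as_matrix()
def ray(p,uv):
    d=M(p)@np.linalg.inv(p["K"])@np.array([uv[0],uv[1],1.]); return np.array(p["origin"]),d/np.linalg.norm(d)
def proj(p,X):
    c=(np.atleast_2d(X)-p["origin"])@M(p)@p["K"].T; return c[:,:2]/c[:,2:]
def box(x0,x1,y0,y1,z0,z1): return np.array([[x,y,z] for x in(x0,x1) for y in(y0,y1) for z in(z0,z1)])/1e3
def parts(q=0,s=0):
    k=-15-q
    return [box(-120,120,-65,65,0,30),box(103,118,-58,58,30,100),box(k+69,k+81,-58,58,30,98),box(k-12,k+12,-20+s,-2+s,38,78)]
def w(X,v): return X@Rn.from_euler("z",v[2]).as_matrix().T+[v[0],v[1],0]
def sil(p,v,q=0,s=0,S=4):
    m=np.zeros((384*S,512*S),np.uint8)
    for B in parts(q,s): cv2.fillConvexPoly(m,cv2.convexHull(np.round((proj(p,w(B,v))+.5)*S).astype(np.int32)),1)
    return cv2.resize(m.astype(np.float32),(512,384),interpolation=cv2.INTER_AREA)
E
python3 - <<'E'
from h import *
ps=[capture("scene"),capture("top")]
ms=[]
for p in ps:
    d=outline_of(p,"stand"); print([(np.round(x["bbox"]),round(x["conf"],2),x["region"].sum()) for x in d]); ms.append(d[0]["region"].astype(np.float32) if d else None)
def cost(v,idx): 
    v=np.array(v)*[.01,.01,.02]
    return sum(np.abs(sil(ps[i],v)-ms[i]).sum()/ms[i].sum() for i in idx if ms[i] is not None)
x0=[(atz(ps[1],(185,207),.03)/.01)[0],(atz(ps[1],(185,207),.03)/.01)[1],0]
print(x0)
for idx in([0,1],[0],[1]):
    try:
        b=min((minimize(cost,[x0[0],x0[1],a],args=(idx,),method="Nelder-Mead",options=dict(initial_simplex=np.array(x0)*[1,1,0]+[[0,0,a],[2,0,a],[0,2,a],[0,0,a+4]])) for a in(-5,0,5)),key=lambda o:o.fun)
        v=b.x*[.01,.01,.02];print(idx,v[:2],np.degrees(v[2]),b.fun)
        if len(idx)==2: V=v
    except Exception as e: print(e)
np.save("V.npy",V)
k=[ search_frame(p,"knob_grip")[0]["bbox"] for p in ps]
c=[((b[0]+b[2])/2,(b[1]+b[3])/2) for b in k];print("knob tri",tri(ps[0],c[0],ps[1],c[1]),"model",w(np.array([[-.015,-.011,.058]]),V))
for n in("paint_jar","screwdriver"):
    k=[search_frame(p,n)[0]["bbox"] for p in ps];c=[((b[0]+b[2])/2,(b[1]+b[3])/2) for b in k];print(n,tri(ps[0],c[0],ps[1],c[1]))
ims=[]
for p,(u,t) in zip(ps,((270,140),(110,140))):
    S=4;im=cv2.resize(p["frame"][:,:,::-1],None,fx=S,fy=S,interpolation=cv2.INTER_CUBIC)
    for B in parts(): 
        h=cv2.convexHull(np.round((proj(p,w(B,V))+.5)*S).astype(np.int32));cv2.polylines(im,[h],True,(0,0,255),1)
    ims.append(im[t*S:(t+125)*S,u*S:(u+100)*S if u==110 else (u+100)*S+160*0])
cv2.imwrite("pics/fit.png",np.hstack([i[:, :400] for i in ims]))
E
```

```text
[(array([288., 159., 383., 246.]), 0.91, np.int64(5636))]
[(array([154., 157., 214., 255.]), 0.77, np.int64(4531))]
[np.float64(61.30039143474028), np.float64(21.019677712175923), 0]
[0, 1] [0.61206724 0.21113577] 5.732951288365386 0.07694780826568604
[0] [0.61350223 0.20997989] 5.918844425218523 0.030218683183193207
[1] [0.61169147 0.21246668] 6.3673465540679 0.03753310441970825
knob tri (array([0.59393723, 0.2013433 , 0.0580883 ]), np.float64(0.0009489843038568535)) model [[0.59824108 0.19869241 0.058     ]]
paint_jar (array([0.6929151 , 0.11411175, 0.01620303]), np.float64(0.0015930013843647494))
screwdriver (array([0.63940153, 0.32492991, 0.01280643]), np.float64(0.006165785740258757))
```

View pics/fit.png

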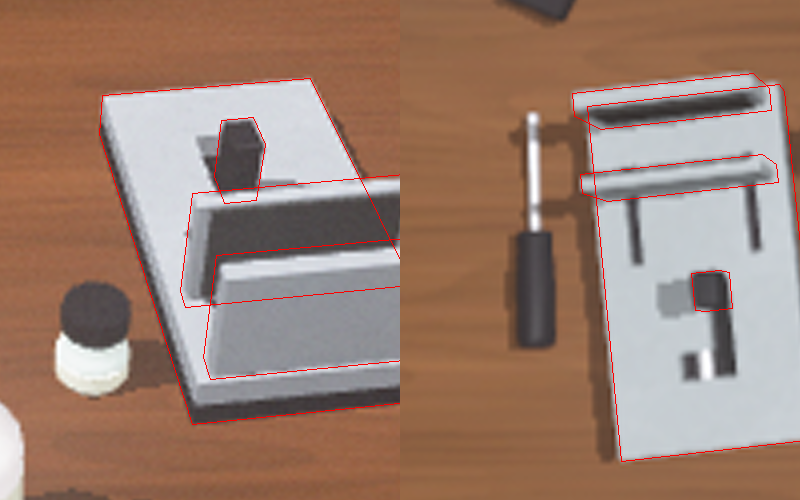

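Fit matches both views: the knob is at about (0.597, 0.199, 0.058), the stand's yaw is about 5.8°, and the jar and screwdriver are clear of the work area. In `fit.png` the side leg goes left in the top view, from about (725, 365) to (690, 365). Moving at height now, passing robot-side of the tower.

```bash
python3 -m creep '[[60,0.45,1,0,0,0,-1.2],[60,0.45,1,0,0,0,-1.2],[60,0.45,1,0,0,0,-1.2],[60,0.45,1,0,0,0,-1.2],[60,0.45,1,0,0,0,-1.2],[60,0.45,1,0,0,0,-1.2],[60,0.45,1,0,0,0,-1.2],[60,0.45,1,0,0,0,-1.0]]' 40
python3 -m creep '[[60,0.45,1,0,0,0,0],[60,0.45,1,0,0,0,0],[60,0.45,1,0,0,0,0],[60,0.45,1,0,0,0,0],[60,0.45,1,0,0,0,0],[60,0.45,1,0,0,0,0],[60,0.45,1,0,0,0,0],[60,0.45,1,0,0,0,0]]'
python3 -m creep '[[60,0.5,1,0,0,0,0],[60,0.5,1,0,0,0,0],[60,0.5,1,0,0,0,0],[60,0.5,1,0,0,0,0],[60,0.5,1,0,0,0,0],[60,0.5,1,0,0,0,0],[60,0.5,1,0,0,0,0],[60,0.5,1,0,0,0,0]]'
python3 -m creep '[[60,0.5,1,0,0,0,0],[60,0.5,1,0,0,0,0],[60,0.5,1,0,0,0,0],[60,0.5,1,0,0,0,0],[60,0.5,1,0,0,0,0],[60,0.5,1,0,0,0,0],[60,0.5,1,0,0,0,0],[60,0.5,0.5,0,0,0,0]]'
```

```text
time_s: 1.92
tcp_pos: [0.2676, -0.4501, 0.2267]
eef_rot: [-180.0, 0.0, -174.2]
contact_force: [0.1, 0.2, -0.1]
gripper_width: 0.0603
gripper_force: 0.0
time_s: 2.58
tcp_pos: [0.3576, -0.2501, 0.2269]
eef_rot: [-180.0, 0.0, -174.2]
contact_force: [-0.6, 0.1, 0.2]
gripper_width: 0.0598
gripper_force: 0.0
time_s: 3.25
tcp_pos: [0.4577, -0.0499, 0.2269]
eef_rot: [180.0, 0.1, -174.2]
contact_force: [-0.1, -0.9, -0.3]
gripper_width: 0.0598
gripper_force: 0.0
time_s: 3.92
tcp_pos: [0.5579, 0.1387, 0.2266]
eef_rot: [180.0, 0.0, -174.1]
contact_force: [0.4, -1.2, 0.4]
gripper_width: 0.0598
gripper_force: 0.0
```

```bash
python3 -m creep '[[60,0.52,0.8,0,0,0,0],[60,0.52,0.8,0,0,0,0],[60,0.52,0.8,0,0,0,0],[60,0,0,-1,0,0,0],[60,0,0,-1,0,0,0],[60,0,0,-1,0,0,0],[60,0,0,-1,0,0,0],[60,0,0,-0.9,0,0,0]]'
python3 - <<'E'
from h import *
p=capture("scene");V=np.load("V.npy");S=5
im=cv2.resize(p["frame"][:,:,::-1],None,fx=S,fy=S,interpolation=cv2.INTER_CUBIC)
t=r.get_state()["tcp_pos"]
for X in(t,[t[0],t[1],.058]): cv2.circle(im,tuple(int(a) for a in (proj(p,X)[0]+.5)*S),4,(0,0,255),-1)
cv2.imwrite("pics/ap.png",im[110*S:230*S,270*S:400*S])
E
```

```text
time_s: 4.58
tcp_pos: [0.596, 0.1961, 0.1026]
eef_rot: [-180.0, -0.0, -174.2]
contact_force: [0.5, 0.1, -0.0]
gripper_width: 0.06
gripper_force: 0.0
```

View pics/ap.png

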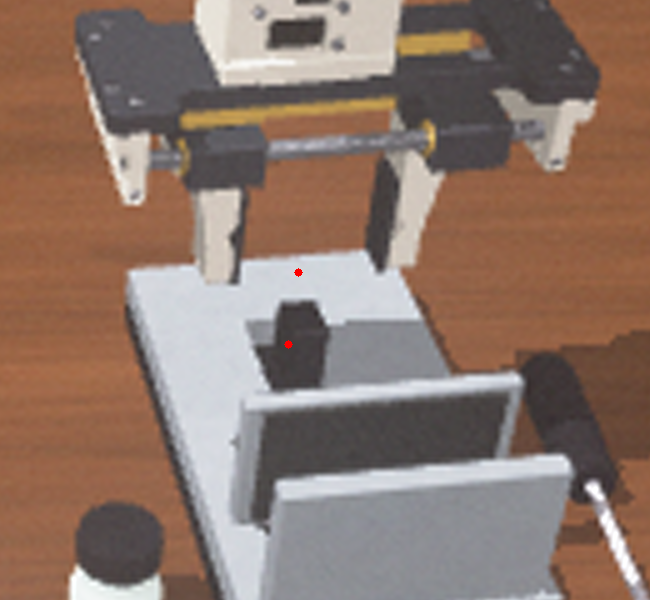

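The dots mark the TCP at pixel (298, 272) and, at knob mid-height, (288, 344). The knob's centre is near (301, 345), so I go about 4 mm to +y and then descend. The fingers straddle the knob.

```bash
python3 -m creep '[[60,0,0.17,-0.6,0,0,0],[60,0,0,-0.6,0,0,0],[60,0,0,-0.6,0,0,0],[60,0,0,-0.6,0,0,0],[60,0,0,0,0,0,0]]'
python3 -m creep '[[10,0,0,0,0,0,0],[10,0,0,0,0,0,0],[10,0,0,0,0,0,0],[10,0,0,0,0,0,0],[10,0,0,0,0,0,0],[10,0,0,0,0,0,0]]' 40
```

```text
time_s: 5.05
tcp_pos: [0.5949, 0.1997, 0.0419]
eef_rot: [-179.9, -0.2, -174.2]
contact_force: [-1.1, -0.6, -0.3]
gripper_width: 0.06
gripper_force: 0.0
time_s: 5.55
tcp_pos: [0.5965, 0.2006, 0.0447]
eef_rot: [180.0, 0.0, -174.2]
contact_force: [0.3, 0.1, 0.2]
gripper_width: 0.0256
gripper_force: 0.0
```

```bash
python3 -m creep '[[10,0,0,0,0,0,0],[10,0,0,0,0,0,0],[10,0,0,0,0,0,0],[10,0,0,0,0,0,0],[10,0,0,0,0,0,0]]' 40
```

```text
time_s: 5.97
tcp_pos: [0.5964, 0.2005, 0.0444]
eef_rot: [-180.0, 0.0, -174.2]
contact_force: [-0.6, -0.9, 3.5]
gripper_width: 0.0178
gripper_force: 40.0
```

```bash
python3 -m creep '[[10,-0.24,-0.024,0,0,0,0],[10,-0.24,-0.024,0,0,0,0],[10,-0.24,-0.024,0,0,0,0],[10,-0.24,-0.024,0,0,0,0],[10,-0.24,-0.024,0,0,0,0],[10,-0.24,-0.024,0,0,0,0],[10,-0.24,-0.024,0,0,0,0],[10,-0.21,-0.021,0,0,0,0]]'; python3 -m creep '[[10,0,0,0,0,0,0],[10,0,0,0,0,0,0]]'
```

```text
time_s: 6.63
tcp_pos: [0.55, 0.1964, 0.0444]
eef_rot: [179.9, 0.2, -174.1]
contact_force: [7.5, 0.7, -2.5]
gripper_width: 0.018
gripper_force: 40.0
time_s: 6.8
tcp_pos: [0.5496, 0.1963, 0.0444]
eef_rot: [179.9, 0.1, -174.1]
contact_force: [6.4, 0.3, -0.7]
gripper_width: 0.0175
gripper_force: 40.0
```

```bash
python3 -m creep '[[10,-0.08,-0.008,0,0,0,0],[10,0,0,0,0,0,0],[10,0,0,0,0,0,0]]';python3 -m creep '[[10,-0.06,-0.006,0,0,0,0],[10,0,0,0,0,0,0],[10,0,0,0,0,0,0]]'
```

```text
time_s: 7.05
tcp_pos: [0.548, 0.1963, 0.0444]
eef_rot: [179.9, 0.2, -174.1]
contact_force: [7.0, 0.5, -1.4]
gripper_width: 0.0179
gripper_force: 40.0
time_s: 7.3
tcp_pos: [0.5466, 0.1962, 0.0444]
eef_rot: [179.9, 0.2, -174.1]
contact_force: [7.2, 0.5, -2.2]
gripper_width: 0.0178
gripper_force: 40.0
```

Travel is about 50 mm with 7.2 N. I'll feel for the stop with another millimetre or two.

```bash
python3 -m creep '[[10,-0.05,-0.005,0,0,0,0],[10,0,0,0,0,0,0],[10,0,0,0,0,0,0]]';python3 -m creep '[[10,-0.05,-0.005,0,0,0,0],[10,0,0,0,0,0,0],[10,0,0,0,0,0,0]]'
```

```text
time_s: 7.55
tcp_pos: [0.5463, 0.1965, 0.0444]
eef_rot: [179.9, 0.2, -174.1]
contact_force: [10.9, 1.7, -6.0]
gripper_width: 0.0176
gripper_force: 40.0
time_s: 7.8
tcp_pos: [0.5461, 0.1969, 0.0444]
eef_rot: [179.9, 0.4, -174.1]
contact_force: [15.4, 1.7, -10.0]
gripper_width: 0.0171
gripper_force: 40.0
```

The stop is reached: force rises and the TCP has stopped moving. Ease off about 2 mm, then go sideways.

```bash
python3 -m creep '[[10,0.1,0.01,0,0,0,0],[10,0,0,0,0,0,0],[10,-0.015,0.15,0,0,0,0],[10,-0.015,0.15,0,0,0,0],[10,-0.015,0.15,0,0,0,0],[10,0,0,0,0,0,0]]';python3 -m creep '[[10,-0.015,0.15,0,0,0,0],[10,-0.015,0.15,0,0,0,0],[10,-0.015,0.15,0,0,0,0],[10,0,0,0,0,0,0],[10,0,0,0,0,0,0]]'
```

```text
time_s: 8.3
tcp_pos: [0.5456, 0.2076, 0.0444]
eef_rot: [179.9, 0.2, -174.1]
contact_force: [7.2, 2.2, -2.6]
gripper_width: 0.018
gripper_force: 40.0
time_s: 8.72
tcp_pos: [0.5443, 0.216, 0.0444]
eef_rot: [-179.9, 0.1, -174.2]
contact_force: [11.9, -11.2, 0.1]
gripper_width: 0.0178
gripper_force: 40.0
```

```bash
python3 -m creep '[[10,0.04,0.06,0,0,0,0],[10,0,0,0,0,0,0],[10,0,0,0,0,0,0]]'; python3 -m creep '[[10,0,0.06,0,0,0,0],[10,0,0,0,0,0,0],[10,0,0,0,0,0,0]]'
python3 - <<'E'
from h import *
ims=[];V=np.load("V.npy");S=5
for n,(u,t) in(("scene",(290,140)),("top",(145,170))):
    p=capture(n);im=cv2.resize(p["frame"][:,:,::-1],None,fx=S,fy=S,interpolation=cv2.INTER_CUBIC)
    for B in parts(48,22): cv2.polylines(im,[cv2.convexHull(np.round((proj(p,w(B,V))+.5)*S).astype(np.int32))],True,(0,0,255),1)
    ims.append(im[t*S:(t+100)*S,u*S:(u+80)*S])
cv2.imwrite("pics/side.png",np.hstack(ims))
E
```

```text
time_s: 8.97
tcp_pos: [0.5445, 0.2161, 0.0443]
eef_rot: [-179.8, -0.0, -174.2]
contact_force: [9.8, -14.9, 3.9]
gripper_width: 0.0177
gripper_force: 40.0
time_s: 9.22
tcp_pos: [0.5443, 0.2162, 0.0443]
eef_rot: [-179.7, -0.1, -174.2]
contact_force: [10.9, -20.9, 3.7]
gripper_width: 0.0179
gripper_force: 40.0
```

View pics/side.png

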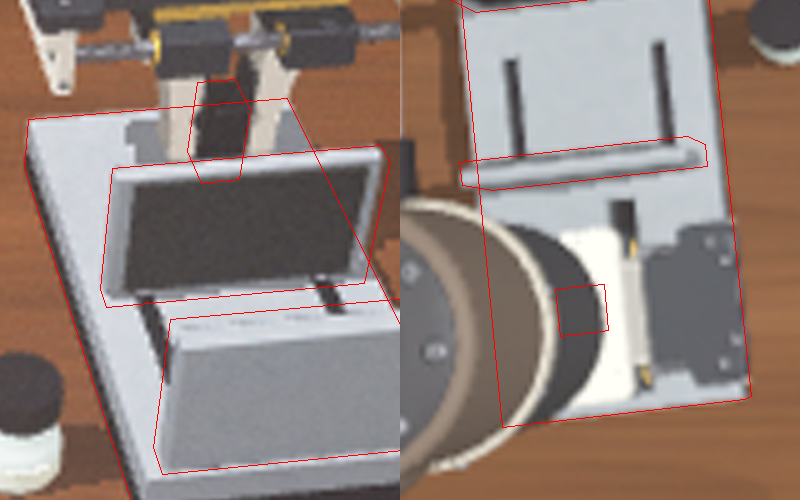

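The knob is hard against the end of the side leg: the force rises with no motion, and the overlay drawn at 22 mm fits in the scene view near (220, 130). Ease the push, then let go.

```bash
python3 -m creep '[[10,0.02,-0.1,0,0,0,0],[10,0,0,0,0,0,0]]'; python3 -m creep '[[50,0,0,0,0,0,0],[50,0,0,0,0,0,0],[50,0,0,0,0,0,0],[50,0,0,0,0,0,0],[50,0,0,0,0,0,0],[50,0,0,0,0,0,0]]'
```

```text
time_s: 9.48
tcp_pos: [0.5454, 0.2161, 0.0444]
eef_rot: [-179.9, 0.0, -174.2]
contact_force: [9.2, -10.0, 1.5]
gripper_width: 0.018
gripper_force: 40.0
time_s: 9.98
tcp_pos: [0.5445, 0.2186, 0.0439]
eef_rot: [-180.0, -0.0, -174.2]
contact_force: [-0.1, 0.1, 0.8]
gripper_width: 0.0488
gripper_force: 0.0
```

Free of contact. Rise straight up and back towards the robot side to clear the view.

```bash
python3 -m creep '[[50,0,0,0.5,0,0,0],[50,0,0,0.8,0,0,0],[50,0,0,1,0,0,0],[50,0,0,1,0,0,0],[50,0,0,1,0,0,0],[50,0,0,1,0,0,0],[50,0,0,1,0,0,0],[50,0,0,0,0,0,0]]'
python3 -m creep '[[50,0,-1,0,0,0,0],[50,0,-1,0,0,0,0],[50,0,-1,0,0,0,0],[50,0,-1,0,0,0,0],[50,0,-1,0,0,0,0],[50,0,-1,0,0,0,0],[50,0,-1,0,0,0,0],[50,0,0,0,0,0,0]]'
python3 - <<'E'
from h import *
ims=[];V=np.load("V.npy");S=5
for n,(u,t) in(("scene",(290,140)),("top",(145,170))):
    p=capture(n);im=cv2.resize(p["frame"][:,:,::-1],None,fx=S,fy=S,interpolation=cv2.INTER_CUBIC)
    for B in parts(48,22)[3:]: cv2.polylines(im,[cv2.convexHull(np.round((proj(p,w(B,V))+.5)*S).astype(np.int32))],True,(0,0,255),1)
    ims.append(im[t*S:(t+100)*S,u*S:(u+80)*S])
cv2.imwrite("pics/done.png",np.hstack(ims))
E
```

```text
time_s: 10.65
tcp_pos: [0.547, 0.2198, 0.2072]
eef_rot: [179.8, 0.4, -174.1]
contact_force: [0.3, 0.5, 1.0]
gripper_width: 0.0497
gripper_force: 0.0
time_s: 11.32
tcp_pos: [0.5441, 0.0404, 0.2014]
eef_rot: [-180.0, -0.0, -174.3]
contact_force: [-0.0, 0.3, -1.6]
gripper_width: 0.0496
gripper_force: 0.0
```

View pics/done.png

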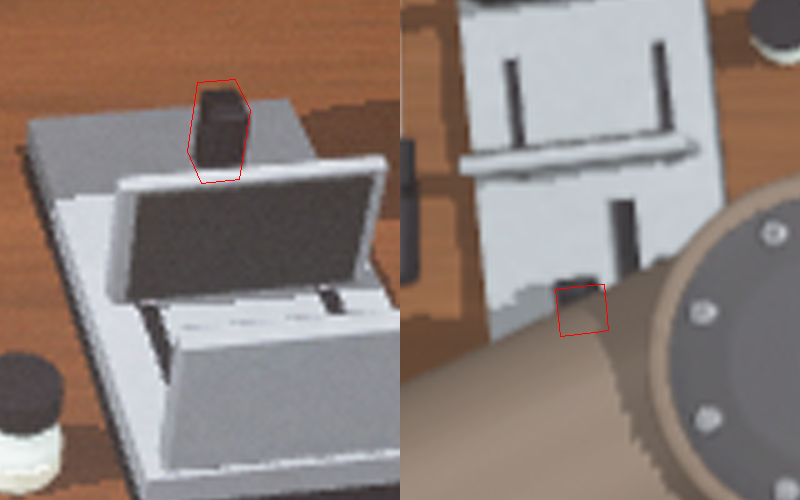

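The knob stands parked in the side leg, in the scene view near (222, 128) and in the top view near (578, 290). The sprung jaw is still drawn back, and the jar and screwdriver have not moved. Handing in.

```bash
python3 -c "
from plant import close_job; print(close_job())"
```

```text
the job is handed in; nothing more can be done
None
```

The clamp is open and stayed open after I let go: the knob was pulled to its stop, pushed to the end of the side leg and released there, the jar and screwdriver look unmoved, the arm never went near the two bottles, and the job is handed in.

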